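Scrap the rejected sauce dish

TASK

The sauce dish with the red dot is a reject. Free the blue scrap bin by turning the red stop knob clockwise a quarter turn, slide the bin along its track until it is centred in front of the lane where that dish stands, then push the dish along its lane, without lifting it, over the edge so that it drops into the bin. Leave the knob open, leave the two good dishes where they are and do not disturb the other things on the table.

Things in the scene. Friction and masses are not known exactly. Their poses are not given: they have to be found in the camera images.
- stand: fixed stand; origin on the table. In its frame (mm): grey deck, top 100 high, x -90 to 30, y -120 to 250. Three lanes along x, centred at y 76, 0, -76, 68 wide between strips 8 wide and 14 high (tops at 114), open at both ends. Beyond the far edge (x 30) a track along y at x 83 carries the bin. The deck at y 120 to 250 is a plain shelf.
- bin (a joint): travel of the blue scrap bin along the track towards the stand's -y, m, 0 (parked) to 0.29; bin centre y in the stand frame = 0.190 - value. Slides with about 3 N once freed and stays where it is left; blocked in the parked place until the stop is turned.
- bin_in (a point): centre of the inner floor of the open blue bin, axes as the stand's. Above the table: floor 28 mm, rim 84 mm. Outside 96 (x) by 112 (y) mm, walls 4 mm. Push it by a wall, e.g. with closed fingers inside it against a y wall. A steel lug sticks out 20 mm from its +x wall, 15 mm to -y of its centre, 39 to 69 mm above the table.
- stop_knob (a joint): angle of the red stop knob, rad, 0 = locked (a tongue low on its shaft blocks the bin's lug), grows clockwise seen from above to its end at 1.6 (free).
- stop_grip (a point): grip point on the knob's vertical axis, 107 mm above the table, at stand (170, 100) mm: middle of the red bar 46 long, 14 thick, 26 high (94 to 120 mm above the table), which lies along the stand's x at angle 0 and turns with the knob.
- reject_dish: small round white porcelain sauce dish with a yellow arc, 56 mm diameter, 13 mm high; origin at the centre of its underside, z up. This one has a red dot, 22 mm across, in its middle: the reject. Stands on the deck in one of the three lanes (which one varies).
- good_dish_a: small round white porcelain sauce dish with a yellow arc, 56 mm diameter, 13 mm high; origin at the centre of its underside, z up. No red dot: good. Stands on the deck in one of the three lanes (which one varies).
- good_dish_b: small round white porcelain sauce dish with a yellow arc, 56 mm diameter, 13 mm high; origin at the centre of its underside, z up. No red dot: good. Stands on the deck in one of the three lanes (which one varies).
- glaze_jar: yellow jar with white cap, 44 mm diameter, 50 mm high, on the plain shelf of the stand's deck; origin under its centre. Bystander.
- plate_left: decorated white plate, 200 mm diameter, 19 mm high, on the table; origin under its centre. Bystander.
- plate_right: another such plate, on the other side. Bystander.
- water_bottle: clear drinking bottle, 68 mm diameter, 190 mm high; origin under its centre. Bystander.
- water_bowl: white bowl, 150 mm diameter, 55 mm high; origin under its centre. Bystander.
- decal_brush: brush lying on the table. Bystander.
Mind the look-alikes: they are no part of the job. Leave any pink or turquoise look-alike of the reject_dish alone.

How it is judged:
On the way, in this order (a step that is already met when the one before it is completed fails the run):
1. the stop knob is turned clockwise past 1.0 rad while the bin is still parked (travel under 20 mm) (value of joint stop_knob above 1 rad and value of joint bin below 0.02 m), for 0.1 s.
2. the bin stands in front of the reject's lane (its centre within 18 mm of the dish along the track) with the reject still on the deck (y of reject_dish in the frame of bin_in between -0.018 and 0.018 m and z of reject_dish in the frame of stand between 0.09 and 0.115 m and x of reject_dish in the frame of stand between -0.1 and 0.035 m), for 0.2 s.
At the end, for the whole second after the job is handed in: The reject lies at rest inside the bin (its origin within the inner walls, under 50 mm above the bin's floor), the bin is at rest on its track, the knob is past 1.0 rad, and both good dishes are within 15 mm of where they began (x of reject_dish in the frame of bin_in between -0.044 and 0.044 m and y of reject_dish in the frame of bin_in between -0.052 and 0.052 m and z of reject_dish in the frame of bin_in between -0.01 and 0.05 m and value of joint stop_knob above 1 rad and linear speed of reject_dish below 0.02 m/s and velocity of joint bin between -0.01 and 0.01 m/s and distance of each of good_dish_a, good_dish_b from where it was at the start of the episode below 0.015 m); the robot touches nothing.
It fails at once if the reject is lifted more than 20 mm above the deck (z of reject_dish in the frame of stand above 0.12 m).
It fails at once if a good dish is moved by more than 15 mm (distance of any of good_dish_a, good_dish_b from where it was at the start of the episode above 0.015 m).
It fails at once if another thing on the table or the jar is moved by more than 25 mm (distance of any of glaze_jar, plate_left, plate_right, water_bottle, water_bowl, decal_brush from where it was at the start of the episode above 0.025 m).
It also fails if it takes over 59 s, if anything falls off the work surface, if the arm or the gripper's body presses on something with over 40 N, if the wrist force passes 120 N, or if a joint passes its speed limit or range.

ROBOT

A 6-joint arm with a two-finger parallel gripper is mounted at the origin on the work surface. World frame = base frame: x ahead of the robot, y to its left, z up, the work surface at z = 0. Lengths are in m, angles in rad, forces in N, time in s.
With the tool pointing down it reaches from about 0.3 to 0.875 m from the base axis. Payload 6.4 kg.
Tool frame: the origin (TCP) lies midway between the tips of the shut fingers; the grasp point (between the pads) lies 19 mm behind it; z points along the fingers, y is the line along which they close (so a half turn about z gives the same grasp; the last joint's range is limited). The gripper opens to 85 mm and grips with 20 to 120 N. Pads are 22 mm wide; open, the fingers measure 114 mm over their backs; the gripper's body (76 mm by 85 mm) begins 54 mm behind the grasp point. The pads swing forward as they close: fully open they stand 13 mm farther back than shut.
Start: joints at [-1.494, 0.181, 1.607, -0, 1.354, -0.206], TCP at [0.16, -0.552, 0.231] pointing down, gripper open.
Joint ranges: [-2.99, 2.99], [-0.89, 2.07], [0.3, 2.58], [-1.14, 4.28], [0, 2.63], [-3.12, 3.12]. Speed limits (rad/s): [2.57, 2.57, 3.01, 3.14, 3.14, 3.14].

INTERFACE

Orientations are given as a unit quaternion [w, x, y, z].
In Python, from bench import * gives the robot as it stands.
- The arm moves only by the tool play_rows, never from a script. Its argument "plan" is a list of rows, each a list of 3 entries, a list of its own where there are three numbers: the finger opening in mm, from 0 to 85.4, then the shift along the tool's x, y, z normalised to -1 to 1, where 1 is 40 cm, then the turn about the tool's z normalised to -1 to 1, where 1 is pi rad. A call has 1 to 10 rows; each row is the pose to reach, as a shift and turn from the pose commanded when the call began, along the tool's axes at that moment, turning the shorter way round; what a row does not reach only later rows make up. A row lasts 1/10 s, in which the tool goes at most 50 mm and 8.59 degrees, less where a joint would pass 70% of its speed; a pose out of reach is approached as far as the arm can. A call with a number of a shift or a turn outside -1 to 1 is refused whole. A call with a gripper value outside its range is refused whole. The fingers move at their own pace and stop on an object; the grip force is fixed at half the most. Time passes only in rows, so rows that repeat a pose let the fingers close. It gives the time, the measured TCP pose, the force, the opening and the grip force at its end, in the units of the state.
- get_obs(): the state, without advancing time (a new reading comes with each control period).
- camera(name): name is "scene" or "side" or "wrist"; returns a dict with "image" (420x560x3 uint8, red, green, blue), "range_z" (420x560 float32, m along the optical axis (not along the pixel's ray), 0 where there is no reading), "intrinsics" (3x3 intrinsics, pixels), "rvec" (rotation vector, rad) and "tvec" (3), from world to camera coordinates, as OpenCV has them; the wrist camera has in their place "T_tool_cam" (4x4, takes a point from camera to tool coordinates, whose origin is the TCP and whose axes are the flange's). Camera axes: x right, y down, z forward; pixel columns grow to the right and rows downward; lengths in m; the calibration is good to about 2 mm. A picture is of the moment at which its call begins: read the wrist's pose just before it.
- hand_in(): hands the job in; it is judged then, once.
Trained networks look in a picture, given as the dict that the camera call returned (one of the last four; its "shot" number tells which), for a name from the list of things; names that differ only in an ending like _2 or _b are one class to them, and where a whole thing is asked for, a point or a joint stands for the part that bears it (a point fixed in the world has none). Each returns a list of dicts, best first, with "conf" (0 to 1); they miss things now and then, are a little off and sometimes report something else, mostly with a low value. They report only what shows in the picture. A call takes as long as a camera call. They do not tell look-alikes from the thing itself.
- search_frame(picture, label): "rect" ([centre column, centre row, width, height] in pixels, round what is visible of it).
- masks_of(picture, label): "mask" (420x560 bool, what is visible of it) and "rect" ([centre column, centre row, width, height] in pixels, round what is visible of it).
The state is a dict: "time_s": time; "q": joint angles; "dq": joint speeds; "joint_efforts": joint torques, N m; "eef_pos": TCP position; "eef_rot": TCP orientation; "wrist_force": force on the tool from outside, world axes, zero at the start; "torque": the same for the moment, N m; "opening": opening from 0.0 (shut) to 1.0 (fully open); "grasp_force": force on a finger pad.
Only numpy, scipy, OpenCV 4.12 (cv2) and the standard library are available. Lean on these libraries where they do the work, as an engineer would, in place of code of your own. Each camera call takes 0.05 s, during which the arm holds its last target. There are 200 camera calls.

## Working session

There is one attempt and no reset: what is moved stays moved. The work goes in short steps, Python scripts to look and compute and a tool call to move; the robot and the scene stay as the last step left them, time stands still between calls to the robot, and variables do not carry over. Pictures are saved under pics/ and viewed, at most 10 in all, crops included, and the job is handed in when it is done.

Besides the shell and the picture viewer there is one more tool, called as name(argument=value, ...) on one line, values as JSON. play_rows: Moves the arm, as the interface text tells. Its arguments: {"type":"object","properties":{"plan":{"type":"array","items":{"type":"array"}}},"required":["plan"]}

```bash
mkdir -p pics; cat > h.py <<'E'
from bench import *
import numpy as np, cv2
def cloud(p):
    K=np.array(p["intrinsics"]);z=np.array(p["range_z"]);v,u=np.mgrid[:420,:560]
    c=np.stack([(u-K[0,2])/K[0,0]*z,(v-K[1,2])/K[1,1]*z,z],-1)
    if "rvec" in p:
        R=cv2.Rodrigues(np.array(p["rvec"],float))[0]
        w=(c-np.array(p["tvec"]).ravel())@R
    else:
        o=p["obs"];T=np.array(p["T_tool_cam"]);q=o["eef_rot"]
        from scipy.spatial.transform import Rotation as Ro
        R=Ro.from_quat([q[1],q[2],q[3],q[0]]).as_matrix()
        w=(c@T[:3,:3].T+T[:3,3])@R.T+np.array(o["eef_pos"])
    w[z<=0]=np.nan
    return w
E
python3 - <<'E'
from h import *
o=get_obs();print(o["time_s"],o["eef_pos"],o["eef_rot"],o["wrist_force"])
ims=[]
for n in ["scene","side"]:
    p=camera(n);w=cloud(p);cv2.imwrite(f"pics/{n}0.png",p["image"][:,:,::-1])
    for l in ["stand","bin","bin_in","stop_knob","reject_dish","good_dish_a","glaze_jar","plate_left","water_bottle","water_bowl","decal_brush"]:
        for m in masks_of(p,l)[:5]:
            if m["conf"]<.3: continue
            q=w[m["mask"]];q=q[~np.isnan(q[:,0])]
            if len(q): print(n,l,round(m["conf"],2),np.round(m["rect"]),np.median(q,0).round(3),np.percentile(q,2,0).round(3),np.percentile(q,98,0).round(3))
E
```

```text
0.0 [ 0.16043874 -0.55158872  0.23036609] [-8.90938109e-04  9.90017519e-01  1.40941523e-01  7.41838398e-05] [ 0.52213182  0.79389865 -0.43888007]
scene stand 0.93 [266. 266. 165. 157.] [0.574 0.133 0.028] [ 0.423 -0.137  0.005] [0.701 0.273 0.113]
scene stand 0.41 [173. 160.  43.  27.] [ 0.599 -0.503  0.03 ] [ 0.538 -0.543  0.002] [ 0.67  -0.403  0.056]
scene bin 0.57 [283. 295.  57.  61.] [0.579 0.2   0.05 ] [0.534 0.151 0.023] [0.646 0.265 0.085]
scene bin_in 0.87 [284. 294.  54.  60.] [0.58 0.2  0.05] [0.534 0.151 0.022] [0.647 0.265 0.085]
scene stop_knob 0.94 [242. 281.  33.  27.] [0.67  0.135 0.095] [0.643 0.122 0.013] [0.697 0.171 0.121]
scene reject_dish 0.72 [350. 261.  13.  14.] [0.34  0.183 0.009] [0.325 0.16  0.003] [0.352 0.211 0.014]
scene reject_dish 0.66 [322. 234.  13.  12.] [0.347 0.061 0.009] [0.332 0.034 0.001] [0.418 0.132 0.114]
scene reject_dish 0.61 [302. 209.  11.  13.] [ 0.343 -0.064  0.009] [ 0.32  -0.086  0.004] [ 0.368 -0.037  0.014]
scene reject_dish 0.5 [292. 233.  18.  16.] [0.477 0.084 0.109] [0.453 0.058 0.102] [0.504 0.113 0.115]
scene reject_dish 0
[... 2354 characters left out ...]
195 0.135] [0.438 0.165 0.102] [0.475 0.203 0.151]
side plate_left 0.75 [242. 384. 105.  69.] [0.387 0.496 0.008] [0.289 0.421 0.004] [0.469 0.567 0.019]
side plate_left 0.6 [325. 164.  28.  21.] [ 0.397 -0.532  0.01 ] [ 0.344 -0.608  0.004] [ 0.458 -0.438  0.02 ]
side water_bottle 0.83 [143. 303.  38.  82.] [0.628 0.431 0.099] [0.607 0.391 0.   ] [0.668 0.448 0.189]
side water_bowl 0.65 [271. 157.  40.  24.] [ 0.608 -0.508  0.037] [ 0.539 -0.545  0.009] [ 0.67  -0.403  0.056]
side water_bowl 0.52 [225. 246. 140. 120.] [0.538 0.171 0.057] [ 0.411 -0.136  0.003] [0.695 0.275 0.114]
side decal_brush 0.65 [348. 187.  54.  18.] [ 0.3   -0.352  0.015] [ 0.19  -0.397 -0.001] [ 0.383 -0.34   0.022]
```

```bash
python3 - <<'E'
from h import *
from scipy.optimize import minimize
S=[]
for n in ["scene","side"]:
    p=camera(n);w=cloud(p)
    S.append(w.reshape(-1,3))
    # crop around stand
    ok=(w[...,0]>.2)&(w[...,0]<.72)&(w[...,1]>-.17)&(w[...,1]<.3)&(w[...,2]>.002)
    v,u=np.where(ok);b=[v.min(),v.max(),u.min(),u.max()];print(n,b)
    c=p["image"][b[0]:b[1],b[2]:b[3],::-1]
    c=cv2.resize(c,None,fx=550/c.shape[0],fy=550/c.shape[0],interpolation=cv2.INTER_CUBIC) if c.shape[1]<c.shape[0]*1.4 else cv2.resize(c,(780,int(780*c.shape[0]/c.shape[1])))
    cv2.imwrite(f"pics/{n}_crop.png",c);print(c.shape)
    # deck plane
    q=w[ok]; d=q[(abs(q[:,2]-.100)<.004)&(q[:,0]<.56)]
    r=cv2.minAreaRect(d[:,:2].astype(np.float32)*1000);print("deck",r,len(d))
    s=q[(abs(q[:,2]-.085)<.004)&(q[:,1]>.12)&(q[:,0]<.66)];print("rim",cv2.minAreaRect(s[:,:2].astype(np.float32)*1000))
    k=q[(q[:,2]>.116)&(q[:,0]>.6)];print("knob",cv2.minAreaRect(k[:,:2].astype(np.float32)*1000),np.percentile(k[:,2],[10,50,90]),len(k))
    st=q[(abs(q[:,2]-.114)<.003)&(q[:,0]<.56)];print("strips",np.histogram(st[:,1],np.arange(-.15,.2,.01)))
E
```

```text
scene [np.int64(0), np.int64(352), np.int64(181), np.int64(411)]
(550, 359, 3)
deck ((478.3861083984375, 80.2004623413086), (122.883056640625, 366.61492919921875), 4.276279926300049) 2762
rim ((526.8429565429688, 196.29574584960938), (210.34864807128906, 142.90460205078125), 4.704699516296387)
knob ((675.5950317382812, 128.10693359375), (15.239388465881348, 44.866546630859375), 89.7925796508789) [0.11667585 0.11816482 0.12039456] 84
strips (array([ 0,  0,  0,  1, 41, 36, 11,  7,  9,  3, 12, 14, 67, 16, 14,  7,  8,
        7, 10, 35, 63, 10, 11, 17,  9, 12, 15, 75, 28,  0,  0,  2,  3,  7]), array([-1.50000000e-01, -1.40000000e-01, -1.30000000e-01, -1.20000000e-01,
       -1.10000000e-01, -1.00000000e-01, -9.00000000e-02, -8.00000000e-02,
       -7.00000000e-02, -6.00000000e-02, -5.00000000e-02, -4.00000000e-02,
       -3.00000000e-02, -2.00000000e-02, -1.00000000e-02,  1.38777878e-16,
        1.00000000e-02,  2.00000000e-02,  3.00000000e-02,  4.00000000e-02,
        5.00000000e-02,  6.00000000e-02,  7.00000000e-02,  8.00000000e-02,
        9.00000000e-02,  1.00000000e-01,  1.10000000e
[... 715 characters left out ...]
1, 16, 12, 63, 17,  0,  0,  0,  0,  5]), array([-1.50000000e-01, -1.40000000e-01, -1.30000000e-01, -1.20000000e-01,
       -1.10000000e-01, -1.00000000e-01, -9.00000000e-02, -8.00000000e-02,
       -7.00000000e-02, -6.00000000e-02, -5.00000000e-02, -4.00000000e-02,
       -3.00000000e-02, -2.00000000e-02, -1.00000000e-02,  1.38777878e-16,
        1.00000000e-02,  2.00000000e-02,  3.00000000e-02,  4.00000000e-02,
        5.00000000e-02,  6.00000000e-02,  7.00000000e-02,  8.00000000e-02,
        9.00000000e-02,  1.00000000e-01,  1.10000000e-01,  1.20000000e-01,
        1.30000000e-01,  1.40000000e-01,  1.50000000e-01,  1.60000000e-01,
        1.70000000e-01,  1.80000000e-01,  1.90000000e-01]))
```

View pics/scene_crop.png

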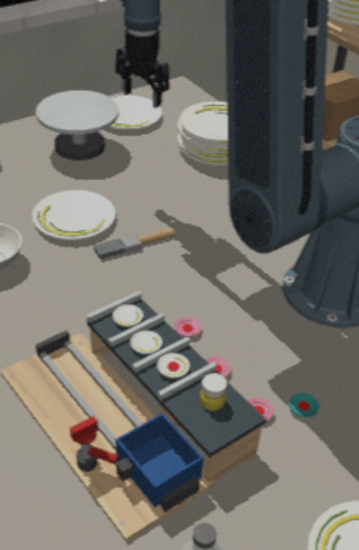

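View pics/side_crop.png

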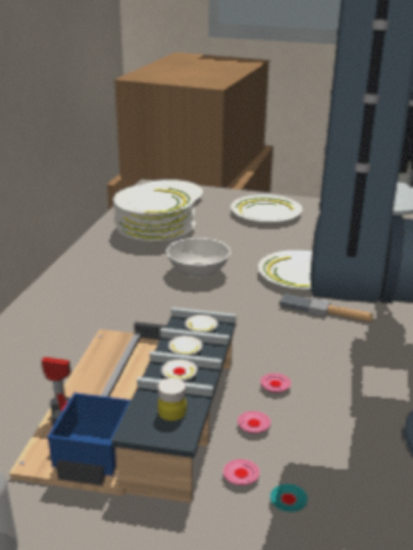

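The red-dotted dish on the deck is at about crop (173,366), full image (292,233), in the lane beside the shelf. The look-alikes on the table have pink rims at crop (188,327), (218,368) and (260,408), and turquoise at (304,404). Only the white one on the deck fits the reject. Next I move towards the knob to get a wrist view.

play_rows(plan=[[85, [0.1, -0.07, -0.1], -0.047], [85, [0.855, -0.64, -0.15], -0.467], [85, [0.855, -0.64, -0.15], -0.467], [85, [0.855, -0.64, -0.15], -0.467], [85, [0.855, -0.64, -0.15], -0.467], [85, [0.855, -0.64, -0.15], -0.467], [85, [0.855, -0.64, -0.15], -0.467], [85, [0.855, -0.64, -0.15], -0.467], [85, [0.855, -0.64, -0.15], -0.467], [85, [0.855, -0.64, -0.15], -0.467]])

```text
time_s: 2.3
eef_pos: [0.4198, -0.2071, 0.2921]
eef_rot: [0.001, 0.637, 0.771, 0.001]
wrist_force: [-1.1, -0.5, -0.8]
opening: 0.993
grasp_force: 0.0
```

play_rows(plan=[[85, [0.72, 0.785, 0], -0.467], [85, [0.72, 0.785, 0], -0.467], [85, [0.72, 0.785, 0], -0.467], [85, [0.72, 0.785, 0], -0.467], [85, [0.72, 0.785, 0], -0.467], [85, [0.72, 0.785, 0], -0.467], [85, [0.72, 0.785, 0], -0.467], [85, [0.72, 0.785, 0], -0.467], [85, [0.72, 0.785, 0], -0.467], [85, [0.72, 0.785, 0], -0.467]])

```text
time_s: 3.3
eef_pos: [0.6762, 0.1321, 0.2901]
eef_rot: [-0.0, -0.043, 0.999, 0.0]
wrist_force: [-0.7, -1.0, -0.9]
opening: 0.997
grasp_force: 0.0
```

```bash
python3 - <<'E'
from h import *
from scipy.optimize import least_squares
o=get_obs();p=camera("wrist");p["obs"]=o;w=cloud(p)
q=o["eef_rot"];print(o["time_s"],o["eef_pos"],"yaw",2*np.degrees(np.arctan2(q[2],q[1])),o["q"])
print(np.array(p["T_tool_cam"]).round(3))
cv2.imwrite("pics/w1.png",p["image"][:,:,::-1])
for name,pp in [("wrist",w),("scene",None),("side",None)]:
    if pp is None: P=camera(name);pp=cloud(P)
    else: P=p
    im=P["image"].astype(int);q=pp
    red=(im[...,0]>110)&(im[...,1]<70)&(im[...,2]<80)&(q[...,2]>.085)&(q[...,0]>.6)
    k=q[red&(q[...,2]>.114)];print(name,"knob",len(k),cv2.minAreaRect(k[:,:2].astype(np.float32)*1000) if len(k) else 0, np.median(k,0) if len(k) else 0)
    blue=(im[...,2]>im[...,0]*1.8)&(im[...,2]>60)&(abs(q[...,2]-.084)<.004)
    b=q[blue];print("rim",len(b),cv2.minAreaRect(b[:,:2].astype(np.float32)*1000) if len(b) else 0)
    st=q[(abs(q[...,2]-.114)<.0025)&(q[...,0]>.38)&(q[...,0]<.57)&(q[...,1]<.16)&(q[...,1]>-.14)&(im.min(-1)>90)]
    # fit strips: y' = -x sin+ y cos near {-114,-38,38,114}+y0
    best=max(((np.exp(-((((st[:,1]*np.cos(a)-st[:,0]*np.sin(a))*1000-y0+38)%76-((0)))**2)/20).sum()+np.exp(-((((st[:,1]*np.cos(a)-st[:,0]*np.sin(a))*1000-y0+38)%76-76)**2)/20).sum(),np.degrees(a),y0) for a in np.radians(np.arange(0,8,.25)) for y0 in range(-60,20)),default=None) if len(st) else None
    print("strips",len(st),best)
E
```

```text
3.3 [0.67617395 0.13205227 0.29011831] yaw 184.87677904006367 [ 2.05964958e-02  3.95519701e-01  1.22065527e+00  9.36756448e-04
  1.52596578e+00 -1.63535792e+00]
[[-0.    -0.955 -0.297  0.076]
 [ 1.    -0.    -0.     0.001]
 [-0.    -0.297  0.955 -0.143]
 [ 0.     0.     0.     1.   ]]
wrist knob 511 ((672.1708374023438, 127.84784698486328), (43.298038482666016, 13.743246078491211), 4.363838195800781) [0.67066742 0.12733224 0.11969057]
rim 1376 ((580.3837890625, 207.1823272705078), (94.77112579345703, 111.50077056884766), 4.4766130447387695)
strips 1493 (np.float64(1032.4966283703452), np.float64(4.25), -22)
scene knob 66 ((676.8155517578125, 128.19155883789062), (41.997432708740234, 13.458505630493164), 3.547651529312134) [0.67660232 0.12850763 0.1187553 ]
rim 212 ((583.7094116210938, 208.3106689453125), (95.00857543945312, 112.51654052734375), 4.630233287811279)
strips 433 (np.float64(224.20162871953198), np.float64(3.7499999999999996), -18)
side knob 43 ((670.9795532226562, 127.69766998291016), (42.30596923828125, 12.815435409545898), 1.4153213500976562) [0.67141296 0.12928813 0.11892987]
rim 164 ((579.3466186523438, 208.11456298828125), (95.72850036621094, 113.32830047607422), 4.2693939208984375)
strips 482 (np.float64(224.0859974783471), np.float64(4.25), -21)
```

View pics/w1.png

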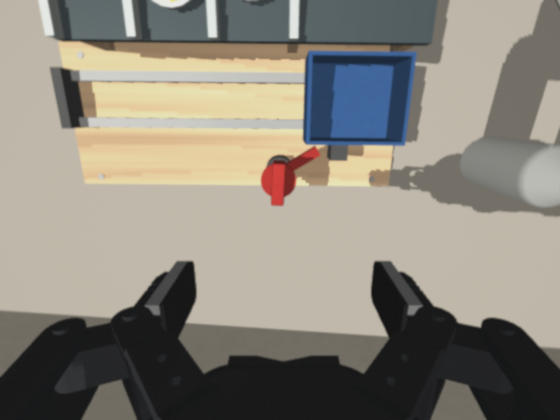

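play_rows(plan=[[85, [0.008, -0.009, 0.12], 0.003], [85, [0.008, -0.009, 0.24], 0.003], [85, [0.008, -0.009, 0.36], 0.003], [85, [0.008, -0.009, 0.45], 0.003], [85, [0.008, -0.009, 0.505], 0.003], [85, [0.008, -0.009, 0.505], 0.003], [85, [0.008, -0.009, 0.505], 0.003]])

```text
time_s: 4.15
eef_pos: [0.6725, 0.124, 0.0901]
eef_rot: [0.0, -0.032, 0.999, -0.0]
wrist_force: [-0.9, 0.7, 0.9]
opening: 0.995
grasp_force: 0.0
```

play_rows(plan=[[60, [0, 0.01, 0.004], -0.003], [30, [0, 0.01, 0.004], -0.003], [8, [0, 0.01, 0.004], -0.003], [8, [0, 0.01, 0.004], -0.003], [8, [0, 0.01, 0.004], -0.003], [8, [0, 0.01, 0.004], -0.003], [8, [0, 0.01, 0.004], -0.003]])

```text
time_s: 4.85
eef_pos: [0.6726, 0.1264, 0.0889]
eef_rot: [0.0, -0.037, 0.999, -0.002]
wrist_force: [-2.2, -7.6, 5.4]
opening: 0.165
grasp_force: 58.5
```

play_rows(plan=[[8, [0, -0.004, 0], 0.047], [8, [0, -0.004, 0], 0.094], [8, [0, -0.004, 0], 0.141], [8, [0, -0.004, 0], 0.188], [8, [0, -0.004, 0], 0.235], [8, [0, -0.004, 0], 0.282], [8, [0, -0.004, 0], 0.33], [8, [0, -0.004, 0], 0.377], [8, [0, -0.004, 0], 0.424], [8, [0, -0.004, 0], 0.47]])

```text
time_s: 5.85
eef_pos: [0.6737, 0.1277, 0.089]
eef_rot: [0.001, 0.647, 0.763, 0.002]
wrist_force: [3.5, 3.7, 1.1]
opening: 0.163
grasp_force: 58.5
```

play_rows(plan=[[8, [0, 0, 0], 0.012], [8, [0, 0, 0], 0.012], [40, [0, 0, 0], 0.012], [40, [0, 0, 0], 0.012], [40, [0, 0, 0], 0.012], [40, [0, 0, -0.1], 0.012], [40, [0, 0, -0.2], 0.012], [20, [0, 0, -0.3], 0.012], [0, [0, 0, -0.35], 0.012], [0, [0, 0, -0.35], 0.012]])

```text
time_s: 6.85
eef_pos: [0.6741, 0.1269, 0.2325]
eef_rot: [0.003, 0.659, 0.752, 0.002]
wrist_force: [0.7, 0.5, 1.7]
opening: 0.004
grasp_force: 0.0
```

```bash
python3 - <<'E'
from h import *
o=get_obs();q=o["eef_rot"];print(o["time_s"],o["eef_pos"],"yaw",2*np.degrees(np.arctan2(q[2],q[1])),o["q"],o["opening"])
for name in ["scene","side","wrist"]:
    P=camera(name);P["obs"]=o;q=cloud(P);im=P["image"].astype(int)
    red=(im[...,0]>110)&(im[...,1]<70)&(im[...,2]<80)&(q[...,2]>.114)&(q[...,0]>.6)&(q[...,2]<.125)
    k=q[red];print(name,"knob",len(k),cv2.minAreaRect(k[:,:2].astype(np.float32)*1000) if len(k) else 0)
    b=q[(im[...,2]>im[...,0]*1.8)&(im[...,2]>60)&(abs(q[...,2]-.084)<.004)];print("rim",len(b),cv2.minAreaRect(b[:,:2].astype(np.float32)*1000) if len(b) else 0)
E
```

```text
6.85 [0.67406808 0.12693135 0.2325065 ] yaw 97.5801391760607 [ 1.36011193e-02  4.17771729e-01  1.30522133e+00 -1.53041368e-04
  1.41121942e+00 -1.18673506e-01] 0.0035262942059808575
scene knob 75 ((676.0733642578125, 126.97236633300781), (13.35280990600586, 44.16194534301758), 6.881496906280518)
rim 204 ((583.10400390625, 207.63992309570312), (96.22491455078125, 112.556884765625), 4.909836292266846)
side knob 41 ((671.9771118164062, 128.08184814453125), (13.17365550994873, 45.58453369140625), 6.303638458251953)
rim 159 ((580.3709106445312, 209.071533203125), (95.5357894897461, 114.77000427246094), 6.183514595031738)
wrist knob 136 ((676.507568359375, 133.70114135742188), (13.950422286987305, 34.17656326293945), 5.659870147705078)
rim 1445 ((584.4108276367188, 208.2158203125), (96.62213897705078, 111.39488983154297), 4.2616167068481445)
```

play_rows(plan=[[0, [0.117, -0.1, 0], 0.018], [0, [0.234, -0.203, 0], 0.018], [0, [0.234, -0.203, 0], 0.018], [0, [0.234, -0.203, 0], 0.018], [0, [0.234, -0.203, 0.12], 0.018], [0, [0.234, -0.203, 0.24], 0.018], [0, [0.234, -0.203, 0.34], 0.018], [0, [0.234, -0.203, 0.41], 0.018], [0, [0.234, -0.203, 0.45], 0.018], [0, [0.234, -0.203, 0.45], 0.018]])

```text
time_s: 8.0
eef_pos: [0.5771, 0.208, 0.044]
eef_rot: [-0.002, 0.68, 0.733, -0.003]
wrist_force: [-0.4, 0.2, -0.2]
opening: 0.001
grasp_force: 0.0
```

play_rows(plan=[[0, [-0.04, 0.005, -0.015], 0], [0, [-0.08, 0.005, -0.015], 0], [0, [-0.12, 0.005, -0.015], 0], [0, [-0.16, 0.005, -0.015], 0], [0, [-0.2, 0.005, -0.015], 0], [0, [-0.24, 0.005, -0.015], 0], [0, [-0.28, 0.005, -0.015], 0], [0, [-0.32, 0.005, -0.015], 0], [0, [-0.35, 0.005, -0.015], 0], [0, [-0.35, 0.005, -0.015], 0]])

```text
time_s: 9.0
eef_pos: [0.5915, 0.0672, 0.0532]
eef_rot: [-0.0, 0.681, 0.733, -0.001]
wrist_force: [-1.1, 1.3, 0.1]
opening: 0.002
grasp_force: 0.0
```

```bash
cat > m.py <<'E'
from h import *
o=get_obs();q=o["eef_rot"];print(o["time_s"],o["eef_pos"],"yaw",2*np.degrees(np.arctan2(q[2],q[1])))
a=np.radians(4.3);R=np.array([[np.cos(a),np.sin(a)],[-np.sin(a),np.cos(a)]])
S=lambda c:(R@(np.array(c)-[511,15])).round(1)
for name in ["scene","side"]:
    P=camera(name);q=cloud(P);im=P["image"].astype(int)
    b=q[(im[...,2]>im[...,0]*1.8)&(im[...,2]>60)&(abs(q[...,2]-.084)<.004)]
    if len(b): r=cv2.minAreaRect(b[:,:2].astype(np.float32)*1000);print(name,"rim",r,"stand",S(r[0]))
    d=q[(im.min(-1)>100)&(q[...,2]>.1035)&(q[...,2]<.1125)&(q[...,0]>.38)&(q[...,0]<.55)]*1000
    d2=(R@(d[:,:2]-[511,15]).T).T
    for L in (76,0,-76):
        e=d2[abs(d2[:,1]-L)<30]
        if len(e)>5: print(L,len(e),cv2.minEnclosingCircle(e.astype(np.float32)))
    m=(im[...,0]>140)&(im[...,1]<90)&(q[...,2]>.09)&(q[...,0]<.6)
    if m.sum(): print("dot",S(q[m].mean(0)[:2]*1000),q[m].mean(0)[2])
E
python3 m.py
```

```text
9.0 [0.59148186 0.06723028 0.05319769] yaw 94.22110898557216
scene rim ((590.8706665039062, 108.8535385131836), (94.60138702392578, 112.15185546875), 4.589356422424316) stand [86.7 87.6]
76 209 ((-27.495542526245117, 74.41334533691406), 28.796628952026367)
0 196 ((-20.87655258178711, 0.12244326621294022), 28.687501907348633)
-76 53 ((-42.55830383300781, -66.40949249267578), 22.6038875579834)
dot [-36.8  95.2] 0.10709170224037051
side rim ((587.1094970703125, 109.36307525634766), (94.24547576904297, 111.556396484375), 2.5038228034973145) stand [83.  88.4]
76 148 ((-32.08274841308594, 72.02877044677734), 31.070167541503906)
0 151 ((-39.65176773071289, -3.5782432556152344), 43.37483596801758)
-76 141 ((-22.927644729614258, -85.91644287109375), 43.02255630493164)
dot [-28.6  74.4] 0.10945278899530304
```

play_rows(plan=[[0, [-0.02, 0, 0], 0], [0, [-0.035, 0, 0], 0], [0, [-0.035, 0, 0], 0], [0, [-0.035, 0, 0], 0], [0, [0.04, 0, 0], 0], [0, [0.06, 0, -0.12], 0], [0, [0.06, 0, -0.24], 0], [0, [0.06, 0, -0.36], 0], [0, [0.06, 0, -0.4], 0]])

```text
time_s: 10.0
eef_pos: [0.593, 0.0937, 0.2205]
eef_rot: [0.004, 0.68, 0.734, 0.003]
wrist_force: [0.7, -0.0, 0.1]
opening: 0.001
grasp_force: 0.0
```

```bash
python3 m.py
```

```text
10.0 [0.5930488  0.09366279 0.22048628] yaw 94.36597362520632
scene rim ((591.8302001953125, 97.46925354003906), (96.68569946289062, 113.8607406616211), 4.937384605407715) stand [86.8 76.2]
76 207 ((-27.052885055541992, 74.3162612915039), 28.502782821655273)
0 210 ((-19.778141021728516, 1.0226349830627441), 29.341678619384766)
-76 9 ((-57.22087478637695, -64.02782440185547), 18.60640525817871)
dot [-32.   77.8] 0.10784427030213947
side rim ((587.9258422851562, 99.45096588134766), (94.91645812988281, 113.83721923828125), 2.654176712036133) stand [83.  78.4]
76 157 ((-27.982210159301758, 74.60260009765625), 28.783294677734375)
0 162 ((-27.886960983276367, -0.5642984509468079), 32.05556869506836)
-76 132 ((-34.354034423828125, -76.71503448486328), 28.856891632080078)
dot [-29.5  74.5] 0.1095874661609378
```

play_rows(plan=[[0, [0.006, -0.1, -0.05], -0.05], [0, [0.006, -0.2, -0.05], -0.1], [0, [0.006, -0.3, -0.05], -0.15], [0, [0.006, -0.419, -0.05], -0.2], [0, [0.006, -0.419, 0], -0.25], [0, [0.006, -0.419, 0], -0.5], [0, [0.006, -0.419, 0], -0.5], [0, [0.006, -0.419, 0], -0.5], [0, [0.006, -0.419, 0], -0.5], [0, [0.006, -0.419, 0], -0.5]])

```text
time_s: 11.1
eef_pos: [0.4217, 0.0833, 0.2119]
eef_rot: [-0.001, -0.005, 1.0, -0.0]
wrist_force: [-0.3, -0.3, -0.1]
opening: 0.004
grasp_force: 0.0
```

play_rows(plan=[[0, [0, 0, 0.05], 0], [0, [0, 0, 0.05], 0], [0, [0, 0, 0.05], 0]])

```text
time_s: 11.4
eef_pos: [0.4217, 0.0833, 0.1925]
eef_rot: [-0.002, -0.002, 1.0, 0.0]
wrist_force: [0.5, 0.8, 0.7]
opening: 0.002
grasp_force: 0.0
```

play_rows(plan=[[0, [-0.008, 0, 0.07], -0.023], [0, [-0.008, 0, 0.14], -0.023], [0, [-0.008, 0, 0.19], -0.023], [0, [-0.008, 0, 0.2], -0.023], [0, [-0.008, 0, 0.2], -0.023]])

```text
time_s: 11.9
eef_pos: [0.4257, 0.0833, 0.1137]
eef_rot: [-0.001, -0.038, 0.999, 0.0]
wrist_force: [-0.3, -0.3, -0.6]
opening: 0.001
grasp_force: 0.0
```

```bash
python3 - <<'E'
from h import *
ims=[]
for n in ["scene","side"]:
    p=camera(n);c=p["image"][180:300,200:330,::-1];ims.append(cv2.resize(c,(390,360),interpolation=cv2.INTER_CUBIC))
cv2.imwrite("pics/pre.png",np.hstack(ims));print(get_obs()["eef_pos"],get_obs()["wrist_force"])
E
```

```text
[0.42685966 0.08328005 0.11490047] [ 0.14106404 -0.30652849  0.51778349]
```

View pics/pre.png

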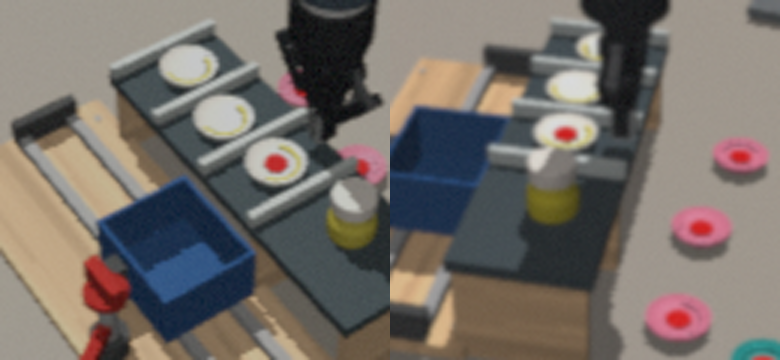

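The crop shows the fingertip at (320,130), behind the red-dot dish at (275,162) in its lane. The bin is straight in front of it, and the good dishes haven't moved. Pushing now.

play_rows(plan=[[0, [0, 0, 0.026], 0], [0, [0, 0, 0.026], 0], [0, [-0.02, 0, 0.026], 0], [0, [-0.045, 0, 0.026], 0], [0, [-0.08, 0, 0.026], 0], [0, [-0.125, 0, 0.026], 0], [0, [-0.175, 0, 0.026], 0], [0, [-0.23, 0, 0.026], 0], [0, [-0.285, 0, 0.026], 0], [0, [-0.285, 0, 0.026], 0]])

```text
time_s: 13.0
eef_pos: [0.5431, 0.092, 0.1039]
eef_rot: [0.002, -0.038, 0.999, -0.0]
wrist_force: [0.3, -0.0, -0.1]
opening: 0.0
grasp_force: 0.0
```

```bash
python3 - <<'E'
from h import *
ims=[]
for n in ["scene","side"]:
    p=camera(n);c=p["image"][180:320,170:330,::-1];ims.append(cv2.resize(c,(400,350),interpolation=cv2.INTER_CUBIC))
cv2.imwrite("pics/post.png",np.hstack(ims));o=get_obs();print(o["eef_pos"],o["wrist_force"])
E
```

```text
[0.53986263 0.09212584 0.1030381 ] [-0.3223777  -0.51258614  0.18875623]
```

View pics/post.png

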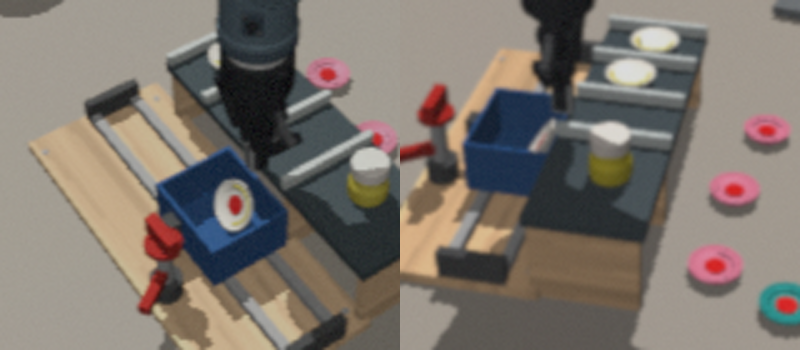

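The dish, at (235,205) in the left crop, is in the bin, possibly leaning on the wall by the deck. I'll retract and measure.

play_rows(plan=[[0, [0, 0, -0.1], 0], [0, [0, 0, -0.2], 0], [0, [-0.03, 0, -0.35], 0], [0, [-0.03, 0, -0.45], 0], [0, [-0.03, 0, -0.45], 0], [0, [-0.03, 0, -0.45], 0]])

```text
time_s: 13.7
eef_pos: [0.5517, 0.0931, 0.2848]
eef_rot: [0.002, -0.039, 0.999, -0.0]
wrist_force: [-1.4, 0.0, -0.6]
opening: 0.003
grasp_force: 0.0
```

```bash
sed -i 's/^for name in/D=1\nfor name in/' m.py; cat >> m.py <<'E'
ims=[]
for name in ["scene","wrist"]:
    o=get_obs();P=camera(name);P["obs"]=o;q=cloud(P);im=P["image"].astype(int)
    s=(np.stack([q[...,0],q[...,1]],-1)*1000-[511,15])@R.T
    m=(im.min(-1)>110)&(s[...,0]>38)&(s[...,0]<130)&(s[...,1]>20)&(s[...,1]<135)&(q[...,2]<.12)
    r=(im[...,0]>130)&(im[...,1]<80)&(s[...,0]>36)&(s[...,0]<130)&(s[...,1]>20)&(s[...,1]<135)&(q[...,2]<.12)
    for k,l in ((m,"white"),(r,"dot")):
        e=np.c_[s[k],q[...,2][k]*1000]
        if len(e): print(name,l,len(e),np.percentile(e,[2,50,98],0).round(0).tolist())
    ims.append(cv2.resize(P["image"][:,:,::-1],(400,300)))
cv2.imwrite("pics/fin.png",np.hstack(ims))
E
python3 m.py
```

```text
13.7 [0.55165781 0.09309842 0.28482819] yaw 184.41428017749683
scene rim ((591.5452270507812, 97.09030151367188), (95.65545654296875, 113.87773132324219), 4.318994998931885) stand [86.5 75.8]
0 214 ((-20.59722900390625, 0.2710418701171875), 29.64417839050293)
-76 167 ((-39.65919494628906, -70.58135223388672), 35.609676361083984)
dot [-86.2 118. ] 0.10629031169628163
side rim ((590.7552490234375, 98.67271423339844), (89.39076232910156, 113.73766326904297), 4.078345775604248) stand [85.8 77.5]
0 153 ((-22.855379104614258, 1.5314465761184692), 28.621070861816406)
-76 133 ((-34.79429626464844, -74.80538940429688), 29.642126083374023)
scene white 210 [[52.0, 36.0, 26.0], [67.0, 72.0, 52.0], [81.0, 101.0, 79.0]]
scene dot 25 [[59.0, 67.0, 49.0], [65.0, 72.0, 54.0], [69.0, 81.0, 61.0]]
wrist white 764 [[46.0, 20.0, 27.0], [66.0, 73.0, 59.0], [119.0, 132.0, 85.0]]
wrist dot 62 [[57.0, 66.0, 51.0], [61.0, 76.0, 58.0], [66.0, 83.0, 65.0]]
```

View pics/fin.png

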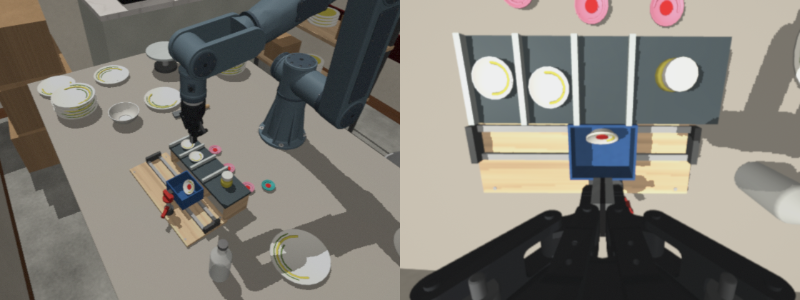

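The dish leans on the bin's inner wall. Its origin is about -25 mm in x and 25 mm above the bin floor, within limits, and it is at rest. The good dishes are in place and the knob is open.

```bash
python3 -c "
from bench import *
print(hand_in())"
```

```text
the job is handed in; nothing more can be done
None
```

I handed the job in with the reject dish in the bin, the bin in front of its lane, the knob open and nothing else disturbed that I could see; the dish rests leaning on the bin's inner wall, within the limits by my measurement, and no verdict came back.

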